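# Clear the corn out of the cooker wells and the tilting pot

## Robot

A 6-joint arm with a two-finger parallel gripper is mounted at the origin on the work surface. World frame = base frame: x ahead of the robot, y to its left, z up, the work surface at z = 0. Lengths are in m, angles in rad, forces in N, time in s.
With the tool pointing down it reaches from about 0.4 to 0.925 m from the base axis. Payload 12.5 kg.
Tool frame: the origin (TCP) lies at the very end of the fingers, on their centre line; the grasp point (between the pads) lies behind it (r.grasp_offset is the z of the grasp point in the tool frame, in m); z points along the fingers, y is the direction in which the jaws open and shut (so a half turn about z gives the same grasp; the last joint's range is limited). The gripper opens to 95 mm and grips with 3 to 60 N. Pads are 20 mm wide; open, the fingers measure 119 mm over their backs; the gripper's body (75 mm by 180 mm) begins 59 mm behind the grasp point.
Start: joints at [1.095, 0.491, 1.559, -0, 1.092, -0.106], TCP at [0.226, 0.583, 0.215] pointing down, gripper open.
Joint ranges: [-3.1, 3.1], [-0.84, 2.19], [0.05, 2.79], [-1.13, 4.28], [0.06, 2.93], [-2.69, 2.69]. Speed limits (rad/s): [2.22, 2.22, 2.79, 3.14, 3.14, 3.14].

## Interface

Orientations are given as a unit quaternion [w, x, y, z].
In Python, from cell import r gives the robot as it stands.
- The arm moves only by the shell command python3 -m crank 'ROWS' [FORCE]. ROWS is JSON, a list of rows, each a list of 3 entries, a list of its own where there are three numbers: the shift along the tool's x, y, z in units of 25 mm (1.0 is 25 mm), then the turn, a rotation vector about the tool's x, y, z in units of 5 degrees (1.0 is 5 degrees), then the gripper's target within -1 to 1 (fully open at 1, half-way at 0, shut at -1). In form: [[[x, y, z], [wx, wy, wz], fingers], ...]. A call has 1 to 5 rows; each row is the pose to reach, as a shift and turn from the pose measured when the call began, along the tool's axes at that moment; what a row does not reach only later rows make up. A row lasts 1/8 s, in which the tool goes at most 62.5 mm and 10.7 degrees, less where a joint would pass 70% of its speed; a pose out of reach is approached as far as the arm can. A call with a gripper value outside its range is refused whole. The fingers move at their own pace and stop on an object; FORCE is the grip in N (left out, the last holds). Time passes only in rows, so rows that repeat a pose let the fingers close. It gives the time, the measured TCP pose, the force and the opening at its end, in the units of the state.
- r.get_obs(): the state, without advancing time (a new reading comes with each control period).
- r.grab_frame(name): name is "side" or "top"; returns the picture (384x512x3 uint8, red, green, blue); there is no depth.
- r.camera_params(name): a dict with "K" (3x3 intrinsics, pixels), "R" (3x3) and "t" (3): a world point X has camera coordinates R X + t. Camera axes: x right, y down, z forward; pixel columns grow to the right and rows downward; lengths in m; the calibration is good to about 2 mm. A picture is of the moment at which its call begins. camera_params takes no time and is no camera call.
- r.hand_in(): hands the job in, once; it reports no verdict.
The state is a dict: "time": time; "q": joint angles; "dq": joint speeds; "effort": joint torques, N m; "tool_pos": TCP position; "tcp_rot": TCP orientation; "contact_force": force on the tool from outside, world axes, zero at the start; "torque": the same for the moment, N m; "opening": opening from 0.0 (shut) to 1.0 (fully open).
Only numpy, scipy, OpenCV 4.12 (cv2) and the standard library are available. Lean on these libraries where they do the work, as an engineer would, in place of code of your own. Each camera call takes 0.05 s, during which the arm holds its last target.

## Task

Clear down the corn station: get every piece of corn, both those at the bottom of the deep cooker wells and those in the tilting pot, into the blue basket. Empty the pot by tipping it right over by its bar, so that it pours into the basket (slide the basket in under the lip if it stands too far off to catch everything), and then stand the pot fully upright again. Leave the basket standing flat and do not disturb the other things on the counter.

Things in the scene. Friction and masses are not known exactly. Their poses are not given: they have to be found in the camera images.
- well_corn0: a piece of corn cob, a round yellow log 62 long and 48 thick, about 0.09 kg, pale cut ends; origin at its middle, own x axis along its length. One of up to four that lie at the bottom of the cooker's wells at the start, at most one in a well, axis roughly across the well's length (along y of the cooker). The state gives None if absent
- well_corn1: a piece of corn cob, a round yellow log 62 long and 48 thick, about 0.09 kg, pale cut ends; origin at its middle, own x axis along its length. One of up to four that lie at the bottom of the cooker's wells at the start, at most one in a well, axis roughly across the well's length (along y of the cooker). The state gives None if absent
- well_corn2: a piece of corn cob, a round yellow log 62 long and 48 thick, about 0.09 kg, pale cut ends; origin at its middle, own x axis along its length. One of up to four that lie at the bottom of the cooker's wells at the start, at most one in a well, axis roughly across the well's length (along y of the cooker). The state gives None if absent
- well_corn3: a piece of corn cob, a round yellow log 62 long and 48 thick, about 0.09 kg, pale cut ends; origin at its middle, own x axis along its length. One of up to four that lie at the bottom of the cooker's wells at the start, at most one in a well, axis roughly across the well's length (along y of the cooker). The state gives None if absent
- pot_corn0: a piece of corn cob, a round yellow log 62 long and 48 thick, about 0.09 kg, pale cut ends; origin at its middle, own x axis along its length. One of up to four that lie in the tilting pot at the start, axis along the pot's hinge. The state gives None if absent
- pot_corn1: a piece of corn cob, a round yellow log 62 long and 48 thick, about 0.09 kg, pale cut ends; origin at its middle, own x axis along its length. One of up to four that lie in the tilting pot at the start, axis along the pot's hinge. The state gives None if absent
- pot_corn2: a piece of corn cob, a round yellow log 62 long and 48 thick, about 0.09 kg, pale cut ends; origin at its middle, own x axis along its length. One of up to four that lie in the tilting pot at the start, axis along the pot's hinge. The state gives None if absent
- pot_corn3: a piece of corn cob, a round yellow log 62 long and 48 thick, about 0.09 kg, pale cut ends; origin at its middle, own x axis along its length. One of up to four that lie in the tilting pot at the start, axis along the pot's hinge. The state gives None if absent
- wells: four-well cooker, fixed steel block 316 (own x) by 176 (own y), 126 high, turned a little; origin mid-underside, on the counter. 2 x 2 open wells, centres at own x -76 or +76, y -41 or +41; each 140 long (x), 70 wide, 64 to 76 deep, walls 12. Floors slope 10 deg to the well's middle (50 above the counter), where pieces roll. No room for wide-open fingers: go in shut, open just above the piece
- stand: fixed stand of the tilting pot, about 250 by 160, two posts; origin on the counter straight below the middle of the pot's pouring lip, own x along the hinge, own y from the lip into the pot (away from where it pours); it may be turned a little. Its posts begin 50 behind the lip (own y = +50)
- pot (a joint): tilt of the pot in rad: 0 upright, grows as the top tips towards the stand's -y and pours, stop at 1.95. The hinge is stiff: the pot stays where it is left (up to about 12 N at the bar moves it). The pot is a steel pan 150 wide inside along the hinge, with a sloping front that ends in the lip, rim 10 above the lip, reaching 173 back from the lip and 80 below it
- pot_lip (a point): middle of the pot's pouring lip, on the hinge axis, 125 above the counter; does not move as the pot tips. Pieces fall from here, landing up to about 100 to the stand's -y side of it
- pot_bar (a point): middle of the pot's handle, a round bar 14 thick and 130 long, parallel to the hinge (its two arms join at 60 either side of the middle). With the pot upright it is 205 behind the lip (stand +y) and 30 above it, so it goes round the hinge at a radius of 207; it can be pinched from above and turns freely between the fingers while it goes up, over and down the pouring side
- basket: loose blue plastic draining basket, about 0.45 kg, open on top, 210 (own x) by 190 (own y) outside, 65 high, walls and floor 5 thick; origin at the middle of its underside. It stands on the pouring side of the pot, own y roughly along the stand's y, and can be dragged by a pinched wall; it goes in below the lip, up to 40 behind it
- sauce_bottle: amber glass sauce bottle, 60 across, 170 tall; bystander
- bowl_stack: stack of four white bowls, 108 across, 90 tall; bystander
- tea_mug: plain steel cup, 72 across, 85 tall; bystander
- chilli_jar: glass jar with a steel cap, 60 across, 75 tall; bystander
- soup_spoon: steel spoon lying flat, 170 long; bystander

How it is judged:
On the way:
1. the pot is tipped right over (more than 1.5 rad) (value of joint pot above 1.5 rad), for 0.2 s.
At the end, for the whole second after the job is handed in: every piece of corn present lies at rest inside the basket (its middle within 100 mm along x and 90 mm along y of the basket's middle, 10 to 95 mm above the basket's underside), the pot is back upright (tilt under 0.12 rad) and the basket stands flat (tilt under 0.15 rad) (x of well_corn0 in the frame of basket between -0.1 and 0.1 m and y of well_corn0 in the frame of basket between -0.09 and 0.09 m and z of well_corn0 in the frame of basket between 0.01 and 0.095 m and linear speed of each of well_corn0, well_corn1, well_corn2, well_corn3, pot_corn0, pot_corn1, pot_corn2, pot_corn3 below 0.05 m/s and x of well_corn1 in the frame of basket between -0.1 and 0.1 m and y of well_corn1 in the frame of basket between -0.09 and 0.09 m and z of well_corn1 in the frame of basket between 0.01 and 0.095 m and x of well_corn2 in the frame of basket between -0.1 and 0.1 m and y of well_corn2 in the frame of basket between -0.09 and 0.09 m and z of well_corn2 in the frame of basket between 0.01 and 0.095 m and x of well_corn3 in the frame of basket between -0.1 and 0.1 m and y of well_corn3 in the frame of basket between -0.09 and 0.09 m and z of well_corn3 in the frame of basket between 0.01 and 0.095 m and x of pot_corn0 in the frame of basket between -0.1 and 0.1 m and y of pot_corn0 in the frame of basket between -0.09 and 0.09 m and z of pot_corn0 in the frame of basket between 0.01 and 0.095 m and x of pot_corn1 in the frame of basket between -0.1 and 0.1 m and y of pot_corn1 in the frame of basket between -0.09 and 0.09 m and z of pot_corn1 in the frame of basket between 0.01 and 0.095 m and x of pot_corn2 in the frame of basket between -0.1 and 0.1 m and y of pot_corn2 in the frame of basket between -0.09 and 0.09 m and z of pot_corn2 in the frame of basket between 0.01 and 0.095 m and x of pot_corn3 in the frame of basket between -0.1 and 0.1 m and y of pot_corn3 in the frame of basket between -0.09 and 0.09 m and z of pot_corn3 in the frame of basket between 0.01 and 0.095 m and value of joint pot below 0.12 rad and angle between basket's own z axis and vertical below 0.15 rad); the robot touches nothing.
It fails at once if the sauce bottle is pushed more than 50 mm from its place (distance of sauce_bottle from where it was at the start of the episode above 0.05 m).
It fails at once if the bowl stack is pushed more than 50 mm from its place (distance of bowl_stack from where it was at the start of the episode above 0.05 m).
It fails at once if the tea mug is pushed more than 50 mm from its place (distance of tea_mug from where it was at the start of the episode above 0.05 m).
It fails at once if the chilli jar is pushed more than 50 mm from its place (distance of chilli_jar from where it was at the start of the episode above 0.05 m).
It fails at once if the soup spoon is pushed more than 50 mm from its place (distance of soup_spoon from where it was at the start of the episode above 0.05 m).
Of well_corn0, well_corn1, well_corn2, well_corn3 only 3 to 4 are there at a start; the rules pass over those that are not, and their reading is None.
Of pot_corn0, pot_corn1, pot_corn2, pot_corn3 only 2 to 4 are there at a start; the rules pass over those that are not, and their reading is None.
At some moment in a run one of basket may be knocked a few centimetres aside while the robot is not near it.
Once in a run the grip may slacken for a moment while it holds something.
It also fails if it takes over 210 s, if anything falls off the work surface, if the arm or the gripper's body presses on something with over 40 N, if the wrist force passes 120 N, or if a joint passes its speed limit or range.

## Working session

There is one attempt and no reset: what is moved stays moved. The work goes in short steps, Python scripts to look and compute and a shell command to move; the robot and the scene stay as the last step left them, time stands still between calls to the robot, and variables do not carry over. Pictures are saved under pics/ and viewed, and the job is handed in when it is done.

```bash
ls; mkdir -p pics
python3 - <<'E'
from cell import r
import cv2,numpy as np
for n in("side","top"):
    f=r.grab_frame(n); cv2.imwrite(f"pics/{n}0.png",f[:,:,::-1])
    p=r.camera_params(n); print(n,p["K"].tolist(),np.round(p["R"],4).tolist(),p["t"].tolist(), (-p["R"].T@p["t"]).tolist())
print(r.get_obs(), r.grasp_offset)
E
```

```text
pics
side [[485.13344478022947, 0.0, 256.3832920391626], [0.0, 485.13344478022947, 185.88183278711017], [0.0, 0.0, 1.0]] [[0.8251, -0.5647, 0.0166], [-0.3551, -0.5414, -0.7621], [0.4394, 0.6229, -0.6472]] [-0.41768780975756037, 0.29535291533195807, 1.4357492968488499] [-0.18128205454992133, -0.9703611636757219, 1.1612960531859133]
top [[439.22136539517004, 0.0, 247.71917622642928], [0.0, 439.22136539517004, 195.90773734988912], [0.0, 0.0, 1.0]] [[0.0148, -0.9999, 0.0045], [-0.9739, -0.0155, -0.2263], [0.2264, -0.001, -0.974]] [-0.011019925704894592, 0.5474160196429679, 1.3798698226979433] [0.22095786559083958, -0.0011993168551969985, 1.4679927275669205]
{'time': 0.1, 'q': array([ 1.09540932e+00,  4.91484702e-01,  1.55939649e+00, -1.29487706e-05,
        1.09172660e+00, -1.05576187e-01]), 'dq': array([-0.00113365, -0.00138331, -0.00143502,  0.00092857,  0.00172378,
       -0.000258  ]), 'effort': array([ 2.26170727e-03, -6.13623047e+01, -2.58602160e+01,  6.94075646e-02,
        4.70330310e-02, -6.98753593e-05]), 'tool_pos': array([0.22576301, 0.58255725, 0.2141265 ]), 'tcp_rot': array([-1.39871588e-04,  1.83850597e-01,  9.82954068e-01, -4.87950943e-04]), 'contact_force': array([ 0.06832489, -0.01247429, -0.11135123]), 'torque': array([-0.00561419,  0.05274763, -0.0210671 ]), 'opening': 1.0025764259192487} -0.0188
```

View pics/side0.png

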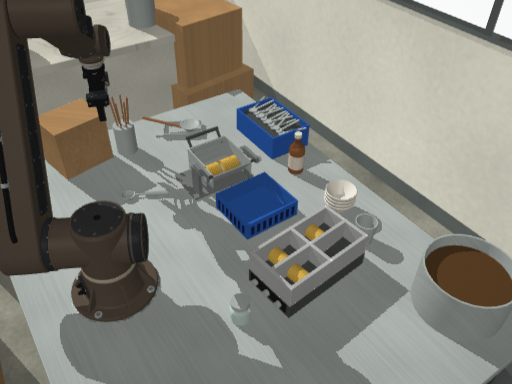

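View pics/top0.png

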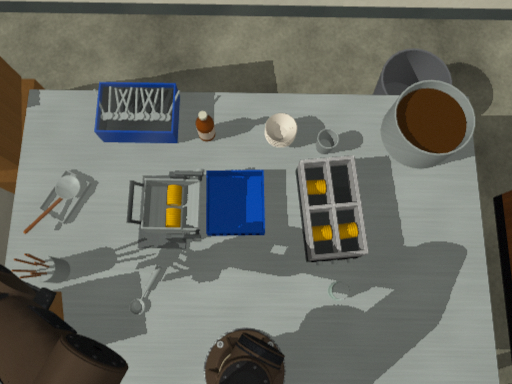

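The side view shows the pot with 2 cobs at about (225,165), the basket at (257,205) and the cooker with 3 cobs at (315,232), (277,257) and (298,273). The top view agrees: pot (170,205), basket (236,202), and cobs at (317,187), (322,233) and (348,230).

```bash
cat > h.py <<'E'
import numpy as np,cv2
from scipy.spatial.transform import Rotation as Rn
from cell import r
def ray(n,u,v,z):
    p=r.camera_params(n);R=np.array(p["R"]);t=np.array(p["t"]);c=-R.T@t
    d=R.T@np.linalg.inv(p["K"])@np.array([u,v,1.])
    return c+d*(z-c[2])/d[2]
def two(us,ut):
    A=[];b=[]
    for n,(u,v) in(("side",us),("top",ut)):
        p=r.camera_params(n);P=np.array(p["K"])@np.c_[p["R"],p["t"]]
        for k,w in((0,u),(1,v)):
            q=w*P[2]-P[k];A.append(q[:3]);b.append(-q[3])
    x,res,_,_=np.linalg.lstsq(np.array(A),np.array(b),rcond=None);return x
def proj(n,X):
    p=r.camera_params(n);q=np.array(p["K"])@(np.array(p["R"])@np.array(X)+p["t"]);return q[:2]/q[2]
def crop(n,x0,y0,x1,y1,name,s=4,f=None):
    f=r.grab_frame(n) if f is None else f
    g=cv2.resize(f[y0:y1,x0:x1,::-1],None,fx=s,fy=s,interpolation=cv2.INTER_CUBIC);cv2.imwrite(f"pics/{name}.png",g);return f
def obs():
    o=r.get_obs();w,x,y,z=o["tcp_rot"];R=Rn.from_quat([x,y,z,w]).as_matrix();return o,R
def goto(p,yaw=None):
    "shift in tool units (and turn) to bring TCP to p, tool down, with jaw(y) direction at yaw mod pi; yaw None keep"
    o,R=obs();p=np.array(p,float)
    sh=R.T@(p-o["tool_pos"])/0.025
    if yaw is None: yaw=np.arctan2(R[1,1],R[0,1])
    best=None
    for k in(0,1):
        a=yaw+k*np.pi
        y=np.array([np.cos(a),np.sin(a),0]);z=np.array([0,0,-1.]);T=np.c_[np.cross(y,z),y,z]
        w=Rn.from_matrix(R.T@T).as_rotvec()
        if best is None or np.linalg.norm(w)<np.linalg.norm(best):best=w
    print("tcp",np.round(o["tool_pos"],4),"jaw yaw",round(float(np.degrees(np.arctan2(R[1,1],R[0,1]))),1),"q6",round(float(o["q"][5]),2),"t",o["time"],"op",round(float(o["opening"]),3),"F",np.round(o["contact_force"],1))
    print("shift",np.round(sh,2),"turn",np.round(np.degrees(best)/5,2))
E
python3 - <<'E'
from h import *
crop("top",120,145,375,270,"t1",3)
crop("side",180,110,380,310,"s1",3)
f=r.grab_frame("top").astype(int)
m=((f[...,0]>120)&(f[...,2]<70)&(f[...,0]-f[...,2]>90)&(f[...,1]>60)).astype(np.uint8)
n,l,s,c=cv2.connectedComponentsWithStats(m)
for i in range(1,n):
    if s[i,4]>40:print("top",s[i],c[i])
f=r.grab_frame("side").astype(int)
m=((f[...,0]>120)&(f[...,2]<70)&(f[...,0]-f[...,2]>90)&(f[...,1]>60)).astype(np.uint8)
n,l,s,c=cv2.connectedComponentsWithStats(m)
for i in range(1,n):
    if s[i,4]>40:print("side",s[i],c[i])
E
```

```text
top [307 180  19  14 201] [316.8358209  187.10945274]
top [167 185  14  21 250] [173.14  194.552]
top [166 208  14  19 243] [172.05349794 217.00411523]
top [339 223  19  15 206] [348.92718447 230.86893204]
top [313 226  19  14 209] [322.85645933 233.3923445 ]
side [208 157  31  17 212] [223.71226415 164.79716981]
side [305 226  18  13 124] [312.21774194 231.62903226]
side [268 248  19  16 145] [275.37241379 255.26206897]
side [287 265  21  17 172] [295.25581395 272.6744186 ]
```

View pics/t1.png

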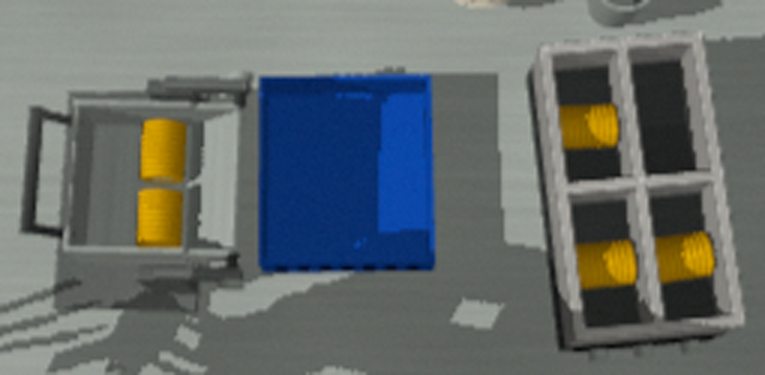

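View pics/s1.png

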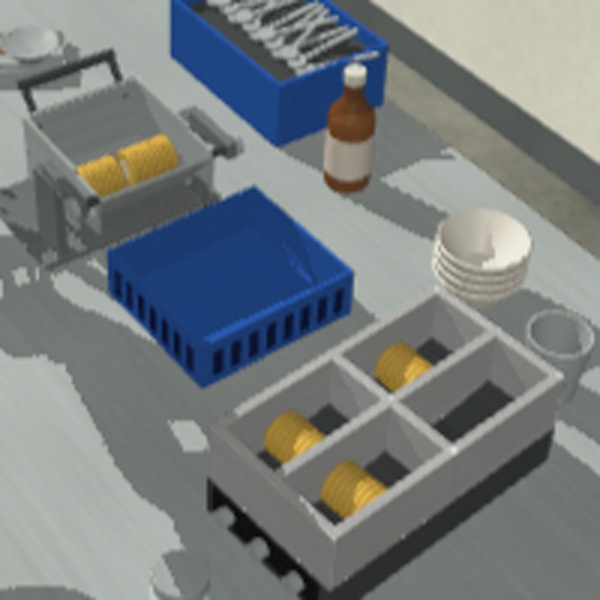

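Run:
```python
from h import *
g=lambda x,y,z:ray("top",x/3+120,y/3+145,z)
print("wells rim")
C=[g(541,45,.126),g(700,35,.126),g(742,323,.126),g(565,338,.126)]
for c in C:print(c.round(4))
print("dims",[np.linalg.norm(C[i]-C[(i+1)%4]).round(3) for i in range(4)])
print("side rim")
gs=lambda x,y,z:ray("side",x/3+180,y/3+110,z)
for c in [(208,425),(441,291),(565,375),(335,535)]:print(gs(*c,.126).round(4))
for (a,b) in [((312.2,231.6),(316.8,187.1)),((275.4,255.3),(322.9,233.4)),((295.3,272.7),(348.9,230.9))]:
    print("cob",two(a,b).round(4),ray("top",*b,.085).round(4))
print("basket rim top");
for c in [(260,77),(431,76),(433,268),(262,269)]:print(g(*c,.065).round(4))
print("basket rim side")
for c in [(109,265),(254,188),(353,270),(206,348)]:print(gs(*c,.065).round(4))
print("bar ends"); print(two((22/3+180,85/3+110),(33/3+120,109/3+145)),two((115/3+180,56/3+110),(33/3+120,109/3+145)))
for c in [(35,108),(28,232)]:print(g(*c,.155).round(4))
for c in [(22,85),(113,55)]:print("s",gs(*c,.155).round(4))
print("lip"); 
for c in [(240,103),(237,252)]:print(g(*c,.125).round(4))
print("pot rim back")
for c in [(71,95),(66,250)]:print(g(*c,.135).round(4))
```

```text
wells rim
[ 0.6534 -0.1691  0.126 ]
[ 0.6674 -0.3393  0.126 ]
[ 0.361  -0.3699  0.126 ]
[ 0.3431 -0.1896  0.126 ]
dims [np.float64(0.171), np.float64(0.308), np.float64(0.181), np.float64(0.311)]
side rim
[ 0.3416 -0.2013  0.126 ]
[ 0.6494 -0.1806  0.126 ]
[ 0.6719 -0.3413  0.126 ]
[ 0.3632 -0.3705  0.126 ]
cob [ 0.5655 -0.2212  0.1   ] [ 0.5753 -0.2267  0.085 ]
cob [ 0.4154 -0.237   0.1002] [ 0.4241 -0.2429  0.085 ]
cob [ 0.4247 -0.3191  0.099 ] [ 0.4333 -0.3257  0.085 ]
basket rim top
[0.6309 0.135  0.065 ]
[ 0.6351 -0.0543  0.065 ]
[ 0.4211 -0.0579  0.065 ]
[0.4171 0.1252 0.065 ]
basket rim side
[0.4129 0.1054 0.065 ]
[0.6295 0.1292 0.065 ]
[ 0.6381 -0.0527  0.065 ]
[ 0.4311 -0.0644  0.065 ]
bar ends
[0.51166972 0.38198418 0.12998882] [0.57284692 0.35982307 0.14547224]
[0.5677 0.3567 0.155 ]
[0.4384 0.3541 0.155 ]
s [0.4431 0.3536 0.155 ]
s [0.5681 0.3498 0.155 ]
lip
[0.5845 0.1493 0.125 ]
[0.4259 0.1461 0.125 ]
pot rim back
[0.5877 0.3255 0.135 ]
[0.4238 0.3194 0.135 ]
```

```bash
cat >> h.py <<'E'
def basket():
    f=r.grab_frame("top").astype(int)
    m=((f[...,2]-f[...,0]>50)).astype(np.uint8);m[:150]=0;m[:,:100]=0
    m=cv2.morphologyEx(m,cv2.MORPH_CLOSE,np.ones((5,5)))
    cs,_=cv2.findContours(m,cv2.RETR_EXTERNAL,cv2.CHAIN_APPROX_NONE);c=max(cs,key=cv2.contourArea)
    P=np.array([ray("top",*q[0],.065)[:2] for q in c],np.float32)
    R=cv2.minAreaRect(P);print("basket rect",R);print(cv2.boxPoints(R).round(4).tolist())
    return R
E
python3 - <<'E'
from h import *
R=basket()
goto([.526,-.05,.3],np.radians(92))
goto([.35,.35,.3],np.radians(92))
E
```

```text
basket rect ((0.5267757177352905, 0.038395605981349945), (0.2173352986574173, 0.1900070607662201), 2.0805182456970215)
[[0.4147000014781952, 0.12939999997615814], [0.42160001397132874, -0.060499999672174454], [0.6388000249862671, -0.05260000005364418], [0.6319000124931335, 0.13729999959468842]]
tcp [0.2258 0.5827 0.2145] jaw yaw 68.8 q6 -0.11 t 0.35 op 1.0 F [1.2 1.2 1.1]
shift [-20.34 -19.26  -3.42] turn [-0.   -0.   -4.64]
tcp [0.2258 0.5827 0.2145] jaw yaw 68.8 q6 -0.11 t 0.35 op 1.0 F [1.2 1.2 1.1]
shift [-8.   -6.89 -3.42] turn [-0.   -0.   -4.64]
```

```bash
python3 -m crank '[[[0,0,-3.4],[0,0,-2],0],[[-2.5,-2,-3.4],[0,0,-4],0],[[-5,-4,-3.4],[0,0,-4.64],0],[[-7,-6,-3.4],[0,0,-4.64],0],[[-9,-8,-3.4],[0,0,-4.64],0]]'; python3 -c "
from h import *
goto([.53,-.054,.3],np.radians(92))"
```

```text
time: 0.98
tool_pos: [0.3415, 0.362, 0.2993]
tcp_rot: [0.0, -0.018, 1.0, 0.0]
contact_force: [1.2, 0.9, 0.0]
opening: 0.537
tcp [0.3415 0.362  0.2993] jaw yaw 92.0 q6 -0.92 t 0.975 op 0.537 F [1.2 0.9 0. ]
shift [ -6.95 -16.9   -0.02] turn [0.   0.01 0.01]
```

```bash
python3 -m crank '[[[-1,-2.2,0],[0,0,0],0],[[-1.9,-4.4,0],[0,0,0],0],[[-2.8,-6.6,0],[0,0,0],0],[[-3.7,-8.8,0],[0,0,0],0],[[-4.6,-11,0],[0,0,0],0]]';python3 -c "
from h import *
goto([.53,-.054,.12],np.radians(92))"
```

```text
time: 1.6
tool_pos: [0.4667, 0.0894, 0.2996]
tcp_rot: [0.001, -0.018, 1.0, 0.0]
contact_force: [0.1, 0.3, 0.1]
opening: 0.501
tcp [0.4667 0.0894 0.2996] jaw yaw 92.0 q6 -1.56 t 1.6 op 0.501 F [0.1 0.3 0.1]
shift [-2.32 -5.82  7.19] turn [0.   0.01 0.01]
```

```bash
python3 -m crank '[[[-0.9,-2.2,0],[0,0,0],0],[[-1.8,-4.3,0],[0,0,0],0],[[-2.32,-5.82,2],[0,0,0],0],[[-2.32,-5.82,4.5],[0,0,0],0],[[-2.32,-5.82,7.2],[0,0,0],0]]';python3 - <<'E'
from h import *
goto([.53,-.054,.038],np.radians(92))
f=crop("top",180,130,380,280,"t2",4);crop("side",180,110,380,310,"s2",3);basket()
E
```

```text
time: 2.22
tool_pos: [0.53, -0.0547, 0.1244]
tcp_rot: [0.001, -0.017, 1.0, -0.0]
contact_force: [0.3, -0.3, -0.2]
opening: 0.501
tcp [ 0.53   -0.0547  0.1244] jaw yaw 92.0 q6 -1.83 t 2.225 op 0.501 F [ 0.3 -0.3 -0.2]
shift [0.01 0.03 3.46] turn [-0.    0.03 -0.01]
basket rect ((0.5500447750091553, 0.07612279802560806), (0.16808860003948212, 0.11629191040992737), 2.0805156230926514)
[[0.46389999985694885, 0.13120000064373016], [0.4681999981403351, 0.014999999664723873], [0.6360999941825867, 0.0210999995470047], [0.6319000124931335, 0.13729999959468842]]
```

View pics/s2.png

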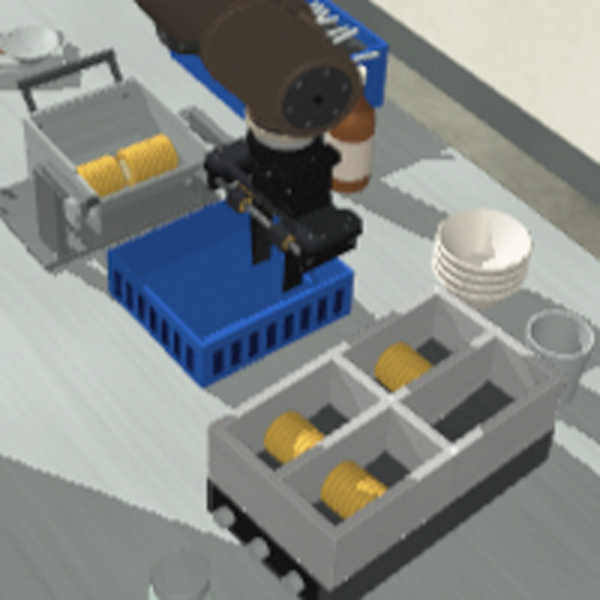

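The gripper is above the near (-y) basket wall, around crop pixel (280,275), and everything stands as before. I'll descend and pinch that wall.

```bash
python3 -m crank '[[[0,0,1.8],[0,0,0],0],[[0,0,3.46],[0,0,0],0],[[0,0,3.46],[0,0,0],-1],[[0,0,3.46],[0,0,0],-1],[[0,0,3.46],[0,0,0],-1]]' 25;python3 - <<'E'
from h import *
goto([.515,-.009,.038],np.radians(92))
E
```

```text
time: 3.0
tool_pos: [0.5298, -0.0539, 0.0403]
tcp_rot: [-0.0, -0.018, 1.0, 0.0]
contact_force: [0.4, -0.0, -0.5]
opening: 0.24
tcp [ 0.5298 -0.0539  0.0403] jaw yaw 92.0 q6 -1.83 t 3.0 op 0.24 F [ 0.4 -0.  -0.5]
shift [0.53 1.81 0.09] turn [ 0.01 -0.01  0.01]
```

```bash
python3 -m crank '[[[0,0,0],[0,0,0],-1],[[0,0,0],[0,0,0],-1],[[0,0,0],[0,0,0],-1]]' 25; python3 -m crank '[[[0.1,0.3,0],[0,0,0],-1],[[0.2,0.6,0],[0,0,0],-1],[[0.3,0.9,0],[0,0,0],-1],[[0.4,1.2,0],[0,0,0],-1],[[0.5,1.6,0],[0,0,0],-1]]'
```

```text
time: 3.38
tool_pos: [0.5303, -0.0538, 0.0414]
tcp_rot: [0.001, -0.017, 1.0, 0.0]
contact_force: [-0.9, 1.6, 11.5]
opening: 0.053
time: 4.0
tool_pos: [0.5162, -0.0138, 0.0414]
tcp_rot: [0.001, -0.017, 1.0, 0.0]
contact_force: [0.6, -3.6, -0.6]
opening: 0.05
```

Run:
```python
from h import *
goto([.515,-.014,.04],np.radians(92))
crop("top",120,145,375,270,"t3",3);crop("side",180,110,380,310,"s3",3)
```

```text
tcp [ 0.5162 -0.0138  0.0414] jaw yaw 92.0 q6 -1.76 t 4.0 op 0.05 F [ 0.6 -3.6 -0.6]
shift [ 0.05 -0.01  0.06] turn [ 0.01  0.01 -0.  ]
```

View pics/s3.png

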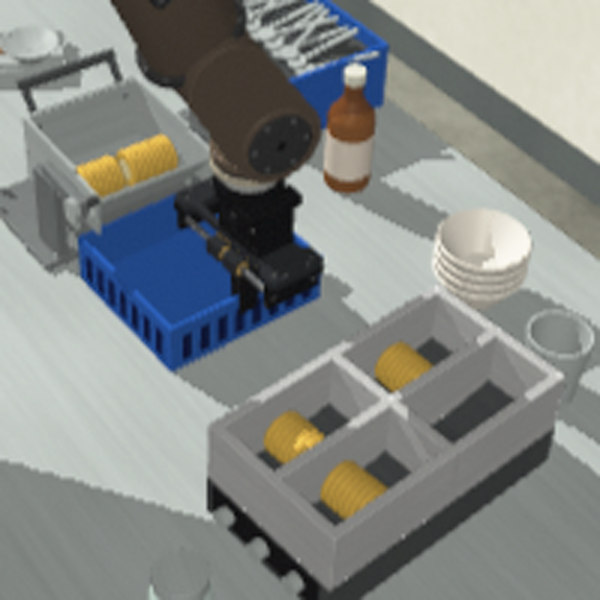

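The basket has slid in under the lip (crop (200,290)). I'll release it, rise, and go to the bar.

```bash
python3 -m crank '[[[0,0,0],[0,0,0],-0.3],[[0,0,0],[0,0,0],-0.3],[[0,0,0],[0,0,0],-0.3],[[0,0,-2.4],[0,0,0],-0.3],[[0,0,-4.8],[0,0,0],-0.3]]'; python3 -m crank '[[[0,0,-2.4],[0,0,0],-0.3],[[0,0,-4.8],[0,0,0],-0.3],[[0,2.4,-4.8],[0,0,0],-0.3],[[0,4.8,-4.8],[0,0,0],-0.3],[[0,7.2,-4.8],[0,0,0],-0.3]]'; python3 -c "
from h import *
goto([.504,.352,.22],np.radians(91.5))"
```

```text
time: 4.72
tool_pos: [0.5155, -0.0133, 0.1624]
tcp_rot: [-0.001, -0.018, 1.0, 0.001]
contact_force: [0.5, -0.1, 0.0]
opening: 0.347
time: 5.35
tool_pos: [0.509, 0.1679, 0.2829]
tcp_rot: [-0.001, -0.017, 1.0, 0.001]
contact_force: [-0.2, -0.1, -0.6]
opening: 0.352
tcp [0.509  0.1679 0.2829] jaw yaw 92.0 q6 -1.41 t 5.35 op 0.352 F [-0.2 -0.1 -0.6]
shift [-0.05  7.36  2.53] turn [ 0.02 -0.01  0.09]
```

```bash
python3 -m crank '[[[0,2.4,0],[0,0,0],-0.3],[[0,4.8,0],[0,0,0],-0.3],[[-0.05,7.36,0],[0,0,0.09],-0.4],[[-0.05,7.36,2],[0,0,0.09],-0.4],[[-0.05,7.36,3],[0,0,0.09],-0.4]]'
python3 - <<'E'
from h import *
goto([.504,.352,.136],np.radians(91.5))
basket()
f=crop("top",120,130,320,280,"t4",4);crop("side",170,90,320,240,"s4",4)
E
```

```text
time: 5.98
tool_pos: [0.5028, 0.3523, 0.2056]
tcp_rot: [-0.002, -0.014, 1.0, -0.0]
contact_force: [-0.1, 0.3, 0.3]
opening: 0.299
tcp [0.5028 0.3523 0.2056] jaw yaw 91.6 q6 -1.1 t 5.975 op 0.299 F [-0.1  0.3  0.3]
shift [-0.06 -0.01  2.78] turn [ 0.   -0.04  0.02]
basket rect ((0.512441873550415, 0.0773252323269844), (0.21788936853408813, 0.1893313080072403), 2.4342451095581055)
[[0.39959999918937683, 0.1673000007867813], [0.4075999855995178, -0.021900000050663948], [0.6252999901771545, -0.012600000016391277], [0.6172999739646912, 0.17649999260902405]]
```

View pics/s4.png

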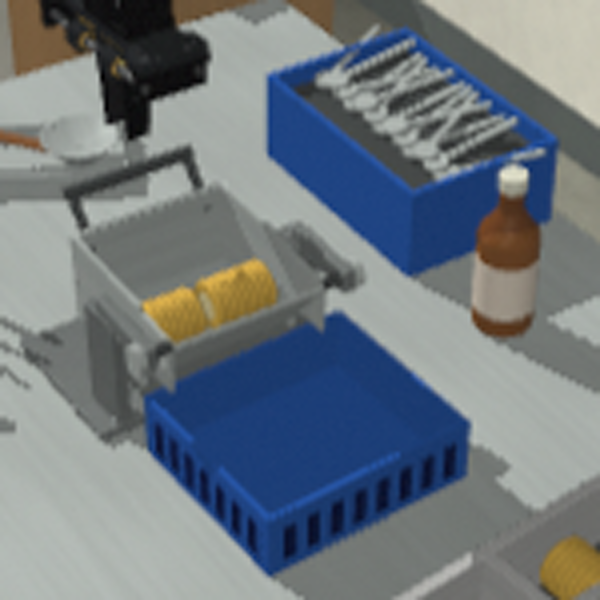

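View pics/t4.png

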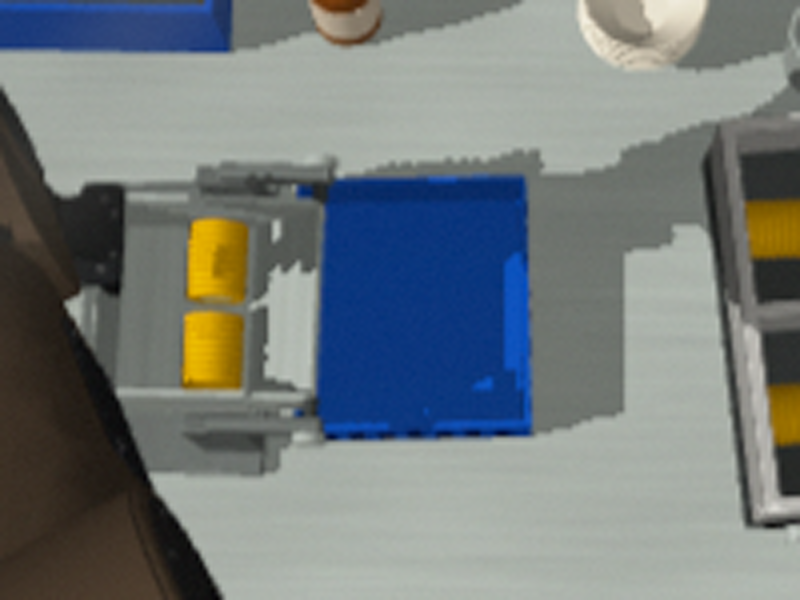

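The basket sits under the lip, with its centre at about (0.515, 0.078). The fingers at (125,130) are over the bar at (130,175) in the side crop.

```bash
python3 -m crank '[[[0,0,1.4],[0,0,0],-0.4],[[0,0,2.78],[0,0,0],-0.4],[[0,0,2.78],[0,0,0],-0.4],[[0,0,2.78],[0,0,0],-1],[[0,0,2.78],[0,0,0],-1]]' 20;  python3 -m crank '[[[0,0,0],[0,0,0],-1],[[0,0,0],[0,0,0],-1]]'
python3 - <<'E'
from h import *
goto([.504,.352,.136],np.radians(91.5))
E
```

```text
time: 6.75
tool_pos: [0.5043, 0.3563, 0.1405]
tcp_rot: [0.001, -0.012, 1.0, 0.005]
contact_force: [-5.1, 40.9, -4.3]
opening: 0.148
time: 7.0
tool_pos: [0.5043, 0.3568, 0.1416]
tcp_rot: [0.001, -0.012, 1.0, 0.006]
contact_force: [-4.6, 4.3, -2.8]
opening: 0.137
tcp [0.5043 0.3568 0.1416] jaw yaw 91.4 q6 -1.1 t 7.0 op 0.137 F [-4.6  4.3 -2.8]
shift [ 0.02 -0.19  0.22] turn [ 0.13  0.03 -0.02]
```

```bash
cat >> h.py <<'E'
def arc(ths,b0=(.5043,.3568,.1405),yaw=91.4):
    o,R=obs();d=np.array([np.cos(np.radians(yaw)),np.sin(np.radians(yaw)),0])
    print("tcp",o["tool_pos"].round(4),"F",o["contact_force"].round(1),"op",round(float(o["opening"]),3),"t",o["time"],"q6",o["q"][5].round(2))
    L=np.array(b0)-205e-3*d-[0,0,.03]
    v=o["tool_pos"]-L; print("theta now",np.degrees(np.arctan2(v[2],v@d)-.1453).round(1),"radius",np.linalg.norm(v).round(4))
    for t in ths:
        a=np.radians(t)+.1453;p=L+.2072*(np.cos(a)*d+[0,0,np.sin(a)])
        print(t,(R.T@(p-o["tool_pos"])/.025).round(2))
E
python3 -c "
from h import *
arc([7,14,21,28,35,42])"
```

```text
tcp [0.5043 0.3568 0.1416] F [-4.6  4.3 -2.8] op 0.137 t 7.0 q6 -1.1
theta now 0.3 radius 0.2073
7 [-0.   -0.2  -0.95]
14 [-0.01 -0.51 -1.91]
21 [-0.01 -0.94 -2.83]
28 [-0.01 -1.48 -3.68]
35 [-0.01 -2.12 -4.47]
42 [-0.01 -2.85 -5.17]
```

```bash
python3 -m crank '[[[0,-0.2,-0.95],[0,0,0],-1],[[0,-0.51,-1.91],[0,0,0],-1],[[0,-0.94,-2.83],[0,0,0],-1],[[0,-1.48,-3.68],[0,0,0],-1],[[0,-2.12,-4.47],[0,0,0],-1]]' 25; python3 -c "
from h import *
arc([42,48,54,60,66])
crop('side',170,90,320,240,'s5',4)"
```

```text
time: 7.62
tool_pos: [0.5041, 0.3041, 0.2543]
tcp_rot: [0.001, -0.012, 1.0, 0.008]
contact_force: [-7.2, 12.0, -6.5]
opening: 0.138
tcp [0.5041 0.3041 0.2543] F [-7.2 12.  -6.5] op 0.138 t 7.625 q6 -1.18
theta now 35.0 radius 0.2095
42 [-0.06 -0.79 -0.64]
48 [-0.06 -1.48 -1.17]
54 [-0.06 -2.22 -1.62]
60 [-0.06 -3.   -2.  ]
66 [-0.06 -3.82 -2.29]
```

View pics/s5.png

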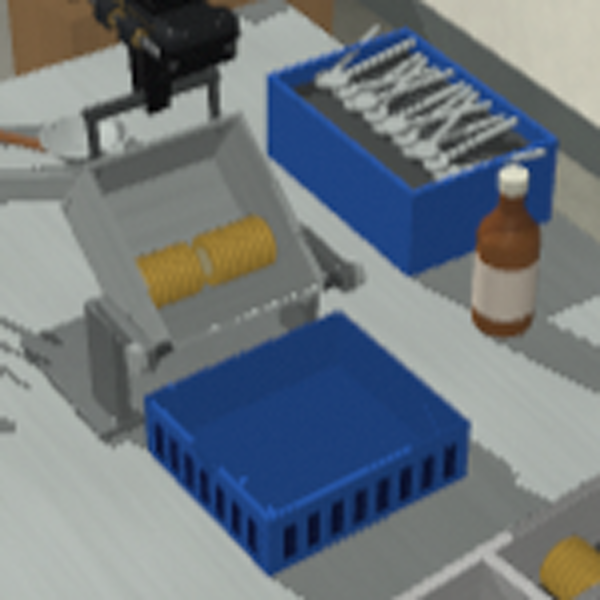

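The pot is about 35° over with the bar in the fingers, both cobs are still in it, and the basket is below the lip.

```bash
python3 -m crank '[[[-0.05,-0.79,-0.64],[0,0,0],-1],[[-0.05,-1.48,-1.17],[0,0,0],-1],[[-0.05,-2.22,-1.62],[0,0,0],-1],[[-0.05,-3,-2],[0,0,0],-1],[[-0.05,-3.82,-2.29],[0,0,0],-1]]' 25; python3 -c "
from h import *
arc([74,82,90,97,104])
crop('side',170,90,320,240,'s6',4)"
```

```text
time: 8.3
tool_pos: [0.507, 0.2077, 0.3156]
tcp_rot: [0.003, -0.012, 1.0, 0.01]
contact_force: [-6.5, 13.2, 7.2]
opening: 0.143
tcp [0.507  0.2077 0.3156] F [-6.5 13.2  7.2] op 0.143 t 8.3 q6 -1.34
theta now 66.4 radius 0.2126
74 [-0.04 -1.13 -0.03]
82 [-0.04 -2.28 -0.13]
90 [-0.04 -3.43 -0.07]
97 [-0.04 -4.43  0.12]
104 [-0.04 -5.39  0.43]
```

View pics/s6.png

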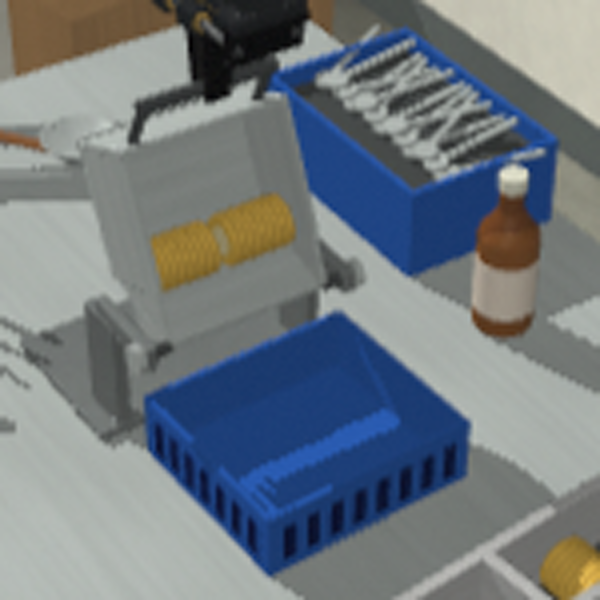

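The pot is about 66° over and the cobs have not rolled out yet. I'll continue.

```bash
python3 -m crank '[[[-0.05,-1.13,-0.05],[0,0,0],-1],[[-0.05,-2.28,-0.13],[0,0,0],-1],[[-0.05,-3.43,-0.03],[0,0,0],-1],[[-0.05,-4.43,0.15],[0,0,0],-1],[[-0.05,-5.39,0.45],[0,0,0],-1]]' 25; python3 -c "
from h import *
arc([100,104,108])
crop('side',170,90,320,240,'s7',4)"
```

```text
time: 8.98
tool_pos: [0.5105, 0.0711, 0.3043]
tcp_rot: [0.003, -0.011, 1.0, 0.01]
contact_force: [-7.5, 8.3, 1.4]
opening: 0.138
tcp [0.5105 0.0711 0.3043] F [-7.5  8.3  1.4] op 0.138 t 8.975 q6 -1.6
theta now 104.3 radius 0.21
100 [-0.03  0.63 -0.1 ]
104 [-0.03  0.08  0.09]
108 [-0.03 -0.45  0.31]
```

View pics/s7.png

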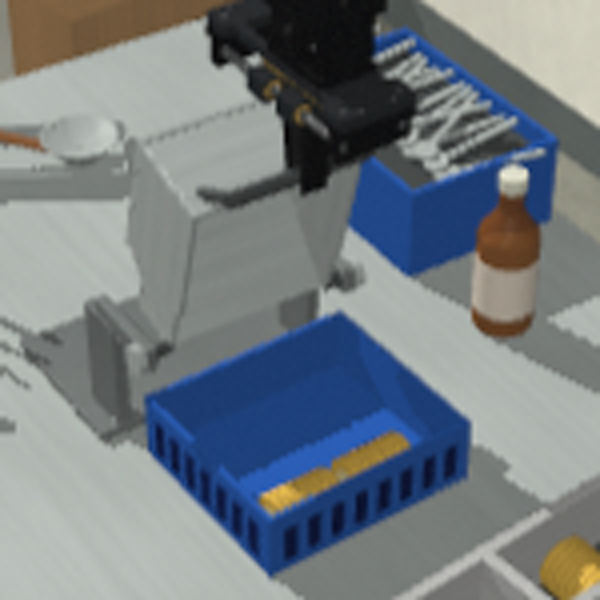

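Both cobs lie in the basket, at crop (330,470), with the pot about 104° over. I'll hold briefly, then bring the pot back.

```bash
python3 -m crank '[[[0,0,0],[0,0,0],-1],[[0,0,0],[0,0,0],-1],[[0,0,0],[0,0,0],-1]]' 25; python3 -c "
from h import *
arc([96,88,80,71,62])"
```

```text
time: 9.4
tool_pos: [0.5104, 0.0687, 0.3034]
tcp_rot: [0.002, -0.011, 1.0, 0.009]
contact_force: [0.9, 0.7, -8.9]
opening: 0.143
tcp [0.5104 0.0687 0.3034] F [ 0.9  0.7 -8.9] op 0.143 t 9.4 q6 -1.6
theta now 105.0 radius 0.2101
96 [-0.04  1.28 -0.29]
88 [-0.03  2.42 -0.48]
80 [-0.03  3.58 -0.5 ]
71 [-0.03  4.87 -0.34]
62 [-0.02  6.12  0.03]
```

```bash
python3 -m crank '[[[0,1.28,-0.3],[0,0,0],-1],[[0,2.42,-0.5],[0,0,0],-1],[[0,3.58,-0.55],[0,0,0],-1],[[0,4.87,-0.4],[0,0,0],-1],[[0,6.12,0],[0,0,0],-1]]' 25; python3 -c "
from h import *
arc([54,46,38,30,22])"
```

```text
time: 10.02
tool_pos: [0.5079, 0.2223, 0.3083]
tcp_rot: [0.005, -0.011, 1.0, 0.009]
contact_force: [3.5, -4.6, -0.6]
opening: 0.244
tcp [0.5079 0.2223 0.3083] F [ 3.5 -4.6 -0.6] op 0.244 t 10.025 q6 -1.31
theta now 62.1 radius 0.2099
54 [0.02 1.02 0.59]
46 [0.03 2.   1.21]
38 [0.04 2.87 1.97]
30 [0.05 3.64 2.84]
22 [0.06 4.27 3.8 ]
```

The grip slackened (opening 0.24), so I'll stop and let it close again.

```bash
python3 -m crank '[[[0,0,0],[0,0,0],-1],[[0,0,0],[0,0,0],-1],[[0,0,0],[0,0,0],-1],[[0,0,0],[0,0,0],-1]]' 25; python3 -c "
from h import *
arc([54,46,38,30,22])
crop('side',170,90,320,240,'s8',4)"
```

```text
time: 10.52
tool_pos: [0.5076, 0.2222, 0.3087]
tcp_rot: [0.005, -0.011, 1.0, 0.01]
contact_force: [-2.1, 7.4, -5.1]
opening: 0.139
tcp [0.5076 0.2222 0.3087] F [-2.1  7.4 -5.1] op 0.139 t 10.525 q6 -1.31
theta now 62.1 radius 0.2103
54 [0.01 1.02 0.61]
46 [0.02 1.99 1.23]
38 [0.02 2.87 1.99]
30 [0.03 3.63 2.86]
22 [0.05 4.26 3.83]
```

View pics/s8.png

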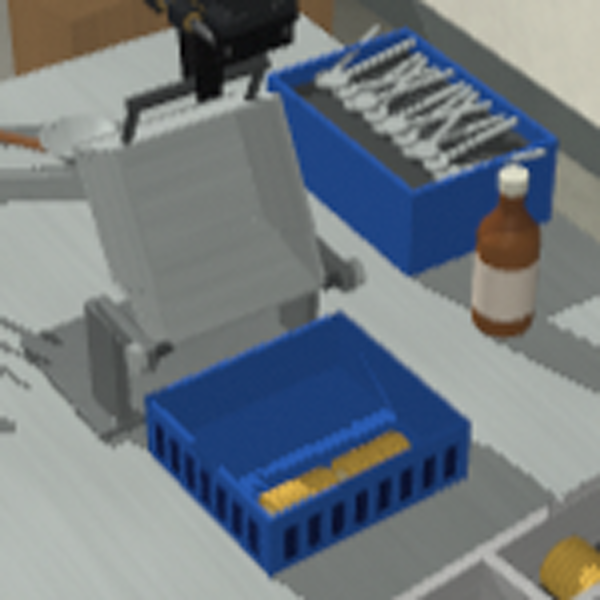

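The bar is held again, and the pot is empty at about 62°.

```bash
python3 -m crank '[[[0,1.02,0.6],[0,0,0],-1],[[0,2,1.22],[0,0,0],-1],[[0,2.87,1.99],[0,0,0],-1],[[0,3.63,2.86],[0,0,0],-1],[[0,4.26,3.83],[0,0,0],-1]]' 25; python3 -c "
from h import *
arc([14,7,0,-1,-2])"
```

```text
time: 11.2
tool_pos: [0.5075, 0.3307, 0.2161]
tcp_rot: [0.007, -0.011, 1.0, 0.01]
contact_force: [3.8, -4.9, 1.9]
opening: 0.14
tcp [0.5075 0.3307 0.2161] F [ 3.8 -4.9  1.9] op 0.14 t 11.2 q6 -1.14
theta now 22.2 radius 0.2077
14 [0.12 0.49 1.08]
7 [0.13 0.8  2.05]
0 [0.15 0.98 3.04]
-1 [0.15 1.   3.19]
-2 [0.15 1.01 3.33]
```

```bash
python3 -m crank '[[[0.1,0.49,1.08],[0,0,0],-1],[[0.1,0.8,2.05],[0,0,0],-1],[[0.1,0.98,3],[0,0,0],-1],[[0.1,0.98,3.15],[0,0,0],-1],[[0.1,0.98,3.3],[0,0,0],-1]]' 25; python3 -c "
from h import *
arc([0,-1,-2])
crop('side',170,90,320,240,'s9',4)"
```

```text
time: 11.82
tool_pos: [0.5074, 0.3574, 0.1377]
tcp_rot: [0.009, -0.011, 1.0, 0.012]
contact_force: [-3.6, -1.7, 31.2]
opening: 0.137
tcp [0.5074 0.3574 0.1377] F [-3.6 -1.7 31.2] op 0.137 t 11.825 q6 -1.1
theta now -0.8 radius 0.2073
0 [ 0.12 -0.02 -0.12]
-1 [ 0.12 -0.    0.03]
-2 [0.13 0.01 0.17]
```

View pics/s9.png

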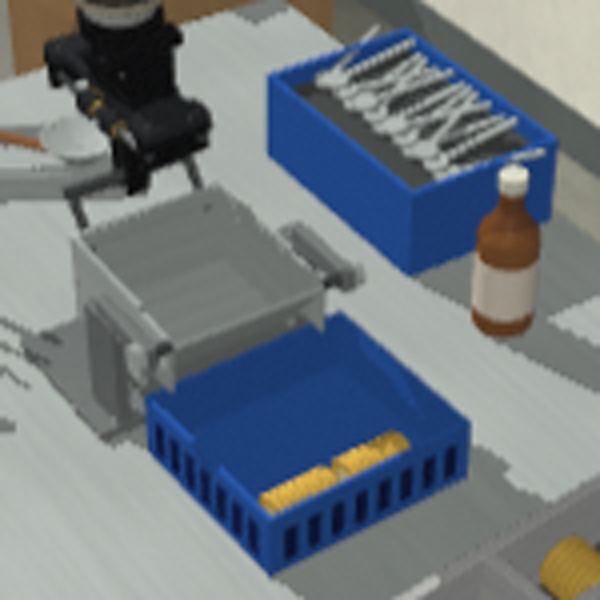

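The pot is empty and upright against its stop (31 N upwards on the tool). I'll let go of the bar.

```bash
python3 -m crank '[[[0,0,-0.1],[0,0,0],-0.5],[[0,0,-0.1],[0,0,0],-0.4],[[0,0,-0.1],[0,0,0],-0.4],[[0,0,-2.4],[0,0,0],-0.4],[[0,0,-4.8],[0,0,0],-0.4]]';python3 -m crank '[[[0,-0.3,-1.5],[0,0,1.5],-0.4],[[0,-2.4,-1.5],[0,0,3.5],-0.4],[[0,-4.8,-1.5],[0,0,5.5],-0.4],[[0,-7.2,-1.5],[0,0,7.5],-0.4],[[0,-9.6,-1.5],[0,0,9],-0.4]]'; python3 -c "
from h import *
basket()
goto([.426,-.237,.25],np.radians(5))
crop('top',110,130,310,280,'t9',4)"
```

```text
time: 12.5
tool_pos: [0.505, 0.354, 0.2579]
tcp_rot: [0.008, -0.011, 1.0, 0.011]
contact_force: [-0.5, 0.7, 1.0]
opening: 0.301
time: 13.12
tool_pos: [0.5092, 0.1114, 0.2897]
tcp_rot: [0.003, 0.375, 0.927, 0.014]
contact_force: [1.4, -0.6, -0.4]
opening: 0.297
basket rect ((0.5163488388061523, 0.023467646911740303), (0.2168681025505066, 0.08102456480264664), 0.7231100797653198)
[[0.4074000120162964, 0.06260000169277191], [0.4083999991416931, -0.018400000408291817], [0.6252999901771545, -0.015699999406933784], [0.6243000030517578, 0.06530000269412994]]
tcp [0.5093 0.1061 0.2895] jaw yaw 45.5 q6 -0.73 t 13.175 op 0.299 F [ 2.4 -3.2  1.4]
shift [ -7.25 -12.16   1.24] turn [ 0.27 -0.14  8.09]
```

View pics/t9.png

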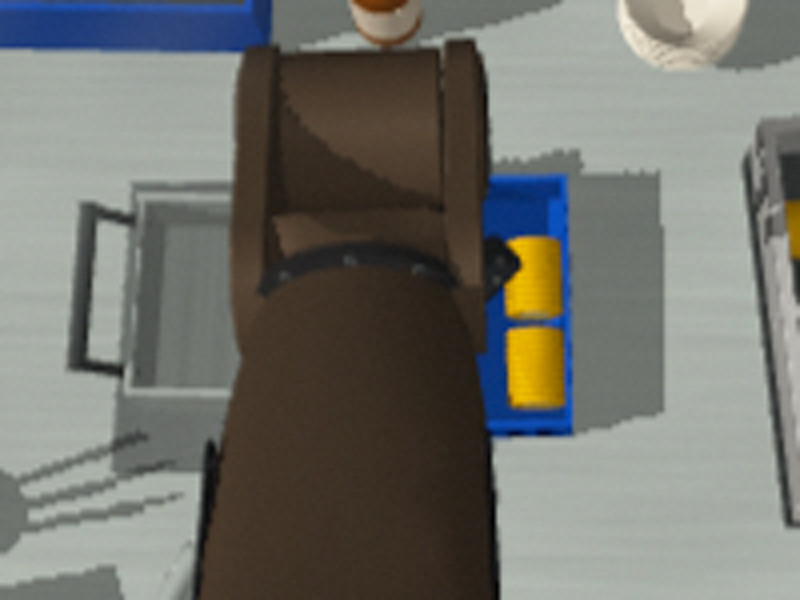

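The pot is upright and empty, and both pot cobs lie along the basket's -y wall at crop (535,275) and (535,365). Next come the wells.

```bash
python3 -m crank '[[[-1.2,-2,0],[0,0,1.8],-0.4],[[-2.4,-4,0],[0.1,0,3.6],-0.4],[[-3.6,-6,0.2],[0.2,-0.1,5.4],-0.4],[[-4.8,-8,0.6],[0.27,-0.14,7.2],-0.4],[[-6,-10,0.8],[0.27,-0.14,8.09],-0.4]]'; python3 -c "
from h import *
goto([.426,-.237,.2],np.radians(5))"
```

```text
time: 13.85
tool_pos: [0.4424, -0.1756, 0.2619]
tcp_rot: [-0.001, 0.674, 0.738, 0.001]
contact_force: [1.1, -0.3, 0.5]
opening: 0.299
tcp [ 0.4424 -0.1756  0.2619] jaw yaw 5.2 q6 -0.61 t 13.85 op 0.299 F [ 1.1 -0.3  0.5]
shift [-2.39 -0.88  2.47] turn [-0.   -0.02  0.03]
```

```bash
python3 -m crank '[[[-2.2,-0.8,0],[0,0,0],0],[[-2.39,-0.88,1],[0,0,0],0.3],[[-2.39,-0.88,2.5],[0,0,0],0.3]]'; python3 -c "
from h import *
goto([.426,-.237,.06],np.radians(5))
crop('top',280,140,380,265,'t10',5);crop('side',250,190,380,310,'s10',5)"
```

```text
time: 14.22
tool_pos: [0.426, -0.238, 0.1989]
tcp_rot: [0.0, 0.675, 0.738, 0.001]
contact_force: [1.1, 0.1, -0.3]
opening: 0.561
tcp [ 0.426  -0.238   0.1989] jaw yaw 5.1 q6 -0.74 t 14.225 op 0.561 F [ 1.1  0.1 -0.3]
shift [ 0.04 -0.    5.55] turn [ 0.01 -0.01  0.02]
```

View pics/s10.png

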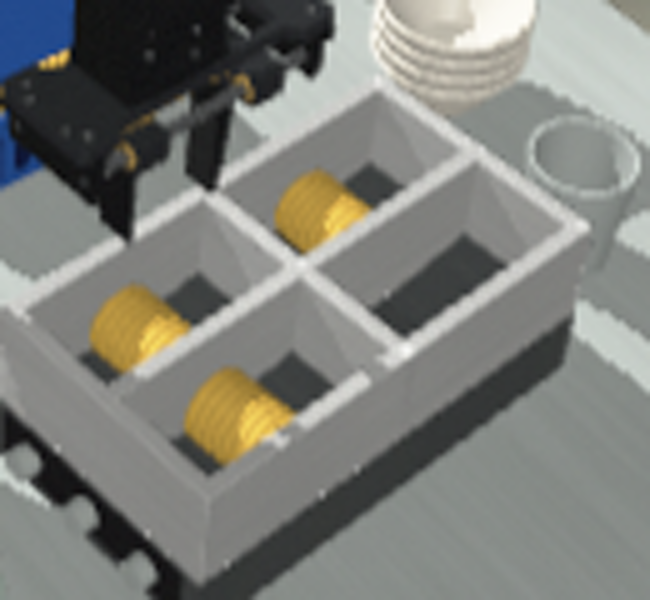

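View pics/t10.png

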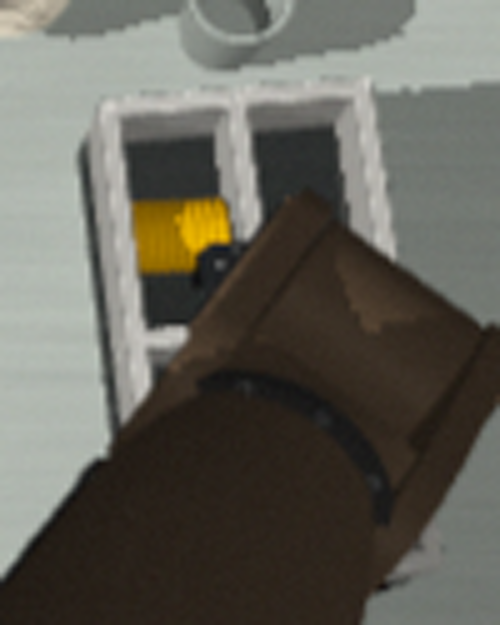

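The fingers hang over the near-left well, and the cob there is at side-crop (140,330). I'll descend and grip it.

```bash
python3 -m crank '[[[0,0,2],[0,0,0],0.25],[[0,0,3.8],[0,0,0],0.25],[[0,0,4.6],[0,0,0],0.25],[[0,0,5.3],[0,0,0],0.25],[[0,0,5.55],[0,0,0],0.25]]'; python3 -m crank '[[[0,0,0.1],[0,0,0],-0.3],[[0,0,0.1],[0,0,0],-1],[[0,0,0.1],[0,0,0],-1],[[0,0,0.1],[0,0,0],-1]]' 25; python3 -c "
from h import *
goto([.426,-.237,.06])"
```

```text
time: 14.95
tool_pos: [0.4246, -0.2353, 0.0578]
tcp_rot: [-0.004, 0.674, 0.739, 0.0]
contact_force: [-0.0, -0.3, 0.5]
opening: 0.626
time: 15.45
tool_pos: [0.425, -0.2354, 0.0559]
tcp_rot: [-0.003, 0.674, 0.739, 0.0]
contact_force: [1.7, 1.7, 7.8]
opening: 0.5
tcp [ 0.425  -0.2354  0.0559] jaw yaw 5.2 q6 -0.74 t 15.45 op 0.5 F [1.7 1.7 7.8]
shift [-0.07  0.03 -0.16] turn [-0.04 -0.06 -0.  ]
```

```bash
python3 -m crank '[[[0,0,-1],[0,0,0],-1],[[0,0,-2.5],[0,0,0],-1],[[0,0,-4],[0,0,0],-1],[[0,0,-5.8],[0,0,0],-1]]' 25; python3 -c "
from h import *
goto([.467,.078,.2],np.radians(2))
crop('side',220,150,380,310,'s11',4)"
```

```text
time: 15.95
tool_pos: [0.4251, -0.2358, 0.202]
tcp_rot: [-0.004, 0.674, 0.739, 0.0]
contact_force: [-0.1, -0.3, -1.5]
opening: 0.498
tcp [ 0.4251 -0.2358  0.202 ] jaw yaw 5.2 q6 -0.74 t 15.95 op 0.498 F [-0.1 -0.3 -1.5]
shift [12.35  2.82  0.14] turn [-0.05 -0.06  0.65]
```

View pics/s11.png

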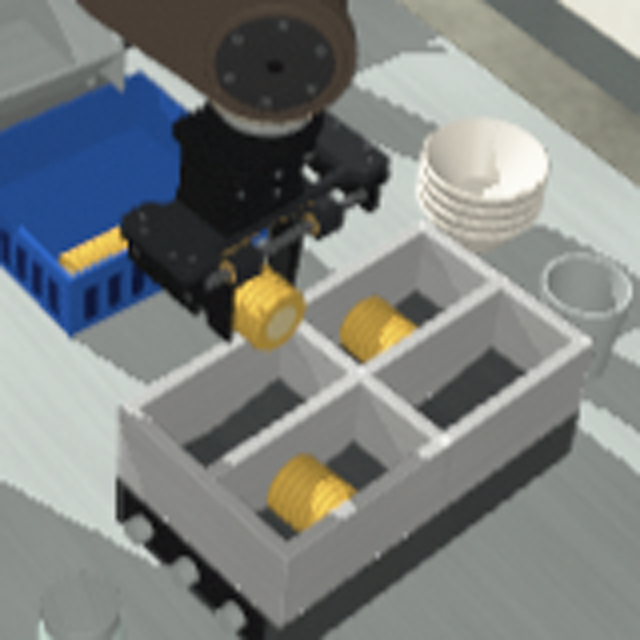

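The cob is held at (268,310) and the well below it is empty. The basket has not visibly moved. I'll carry it over.

```bash
python3 -m crank '[[[2.4,0.5,0],[0,0,0],-1],[[4.8,1.1,0],[0,0,0.3],-1],[[7.2,1.6,0],[0,0,0.6],-1],[[9.6,2.2,0],[0,0,0.65],-1],[[11,2.6,0],[0,0,0.65],-1]]' 25; python3 -c "
from h import *
goto([.467,.078,.046],np.radians(2))"
```

```text
time: 16.62
tool_pos: [0.4661, 0.0453, 0.2077]
tcp_rot: [0.0, 0.694, 0.72, 0.001]
contact_force: [0.9, 0.3, -0.6]
opening: 0.497
tcp [0.4661 0.0453 0.2077] jaw yaw 2.1 q6 -0.08 t 16.625 op 0.497 F [ 0.9  0.3 -0.6]
shift [1.3  0.08 6.47] turn [ 0.01 -0.01  0.02]
```

```bash
python3 -m crank '[[[1.3,0.08,0],[0,0,0],-1],[[1.3,0.08,2],[0,0,0],-1],[[1.3,0.08,4],[0,0,0],-1]]' 25; python3 -c "
from h import *
goto([.467,.078,.046],np.radians(2))
crop('side',180,120,330,270,'s12',4)"
```

```text
time: 17.0
tool_pos: [0.4671, 0.0785, 0.1069]
tcp_rot: [0.001, 0.694, 0.72, 0.001]
contact_force: [0.3, -0.5, -1.3]
opening: 0.501
tcp [0.4671 0.0785 0.1069] jaw yaw 2.2 q6 -0.01 t 17.0 op 0.501 F [ 0.3 -0.5 -1.3]
shift [-0.02 -0.01  2.43] turn [ 0.04 -0.01  0.03]
```

View pics/s12.png

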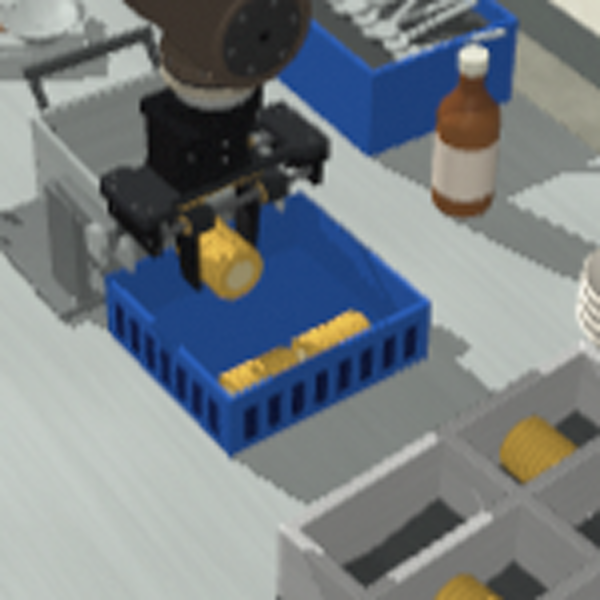

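The cob hangs inside the basket outline at (230,260), clear of the walls. I'll lower and release it.

```bash
python3 -m crank '[[[0,0,1.2],[0,0,0],-1],[[0,0,2.3],[0,0,0],-1],[[0,0,2.3],[0,0,0],0.25],[[0,0,2.3],[0,0,0],0.25],[[0,0,1],[0,0,0],0.25]]';python3 -m crank '[[[0,0,-2.4],[0,0,0],0.25],[[0,0,-4.8],[0,0,0],0.25],[[-2.4,0,-4.8],[0,0,0],0.25],[[-4.8,0,-4.8],[0,0,-0.3],0.25],[[-7.2,0,-4.8],[0,0,-0.6],0.25]]'; python3 -c "
from h import *
goto([.434,-.3185,.2],np.radians(5))"
```

```text
time: 17.68
tool_pos: [0.464, 0.078, 0.0771]
tcp_rot: [-0.003, 0.694, 0.72, -0.002]
contact_force: [-0.8, -0.2, 0.2]
opening: 0.62
time: 18.3
tool_pos: [0.4715, -0.1037, 0.1992]
tcp_rot: [-0.001, 0.674, 0.738, -0.002]
contact_force: [1.5, 0.7, 0.3]
opening: 0.626
tcp [ 0.4715 -0.1037  0.1992] jaw yaw 5.2 q6 -0.44 t 18.3 op 0.626 F [1.5 0.7 0.3]
shift [-8.42 -2.27 -0.02] turn [-0.05  0.    0.04]
```

```bash
python3 -m crank '[[[-2.4,-0.6,0],[0,0,0],0.25],[[-4.8,-1.2,0],[0,0,0],0.25],[[-7.2,-1.8,0],[0,0,0],0.25],[[-8.42,-2.27,0],[0,0,0],0.25],[[-8.42,-2.27,1],[0,0,0],0.25]]'; python3 -c "
from h import *
goto([.434,-.3185,.058],np.radians(5))
crop('side',180,120,380,310,'s13',4)"
```

```text
time: 18.92
tool_pos: [0.4338, -0.3214, 0.1771]
tcp_rot: [0.001, 0.675, 0.737, -0.002]
contact_force: [-0.5, 0.1, 0.4]
opening: 0.624
tcp [ 0.4338 -0.3214  0.1771] jaw yaw 5.0 q6 -0.84 t 18.925 op 0.624 F [-0.5  0.1  0.4]
shift [0.13 0.02 4.76] turn [-0.01  0.05  0.01]
```

View pics/s13.png

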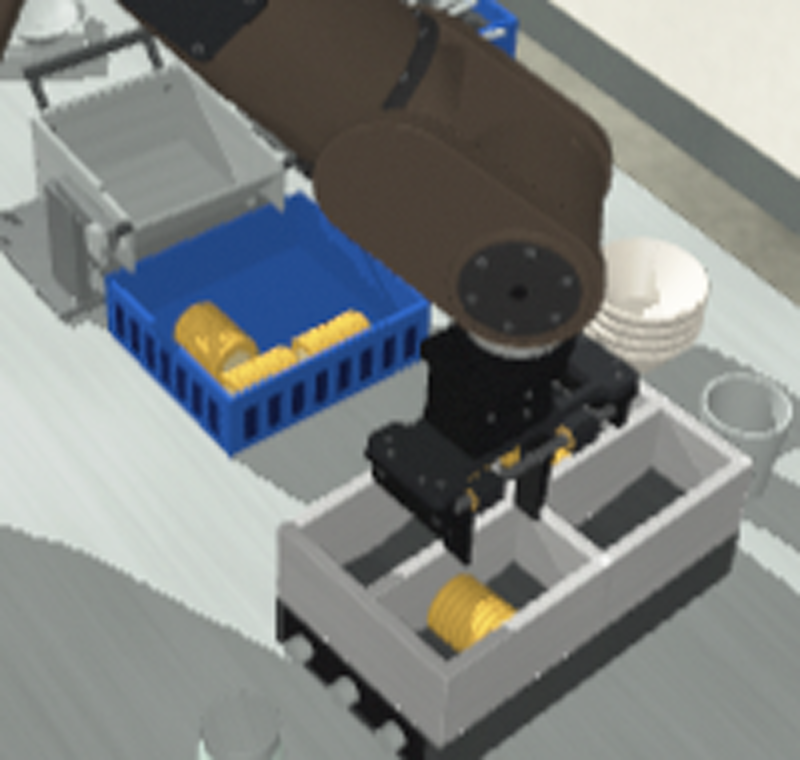

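The first well cob is in the basket at (215,335). The gripper is above the near-right well's cob at (470,610).

```bash
python3 -m crank '[[[0.13,0,1.5],[0,0,0],0.25],[[0.13,0,3],[0,0,0],0.25],[[0.13,0,4],[0,0,0],0.25],[[0.13,0,4.6],[0,0,0],0.25],[[0.13,0,4.76],[0,0,0],0.25]]'; python3 -m crank '[[[0,0,0],[0,0,0],-0.3],[[0,0,0],[0,0,0],-1],[[0,0,0],[0,0,0],-1],[[0,0,0],[0,0,0],-1]]' 25; python3 -m crank '[[[0,0,-1],[0,0,0],-1],[[0,0,-2.5],[0,0,0],-1],[[0,0,-4],[0,0,0],-1],[[0,0,-5.8],[0,0,0],-1]]' 25; python3 -c "
from h import *
goto([.565,.078,.2],np.radians(2))"
```

```text
time: 19.6
tool_pos: [0.4321, -0.3159, 0.0562]
tcp_rot: [-0.001, 0.675, 0.738, -0.002]
contact_force: [-7.9, 7.4, 50.6]
opening: 0.624
time: 20.1
tool_pos: [0.4328, -0.3163, 0.0577]
tcp_rot: [-0.0, 0.675, 0.738, -0.002]
contact_force: [0.7, 0.5, 10.0]
opening: 0.505
time: 20.6
tool_pos: [0.4329, -0.3157, 0.2041]
tcp_rot: [-0.0, 0.675, 0.738, -0.002]
contact_force: [-0.0, -0.1, -1.7]
opening: 0.507
tcp [ 0.4329 -0.3157  0.2041] jaw yaw 5.1 q6 -0.84 t 20.6 op 0.507 F [-0.  -0.1 -1.7]
shift [15.21  6.66  0.12] turn [-0.03  0.02  0.62]
```

The descent gave 50 N for a moment, probably the fingertips on the sloping floor, so I'll stay higher next time. The cob is held.

```bash
python3 -m crank '[[[2.2,1,0],[0,0,0],-1],[[4.4,2,0],[0,0,0.3],-1],[[6.6,3,0],[0,0,0.6],-1],[[8.8,4,0],[0,0,0.6],-1],[[11,5,0],[0,0,0.6],-1]]' 25; python3 -c "
from h import *
goto([.565,.078,.11],np.radians(2))
crop('top',140,130,340,280,'t14',4)"
```

```text
time: 21.22
tool_pos: [0.5333, -0.0287, 0.204]
tcp_rot: [-0.0, 0.694, 0.72, -0.001]
contact_force: [1.2, -1.3, -1.3]
opening: 0.504
tcp [ 0.5333 -0.0287  0.204 ] jaw yaw 2.1 q6 -0.21 t 21.225 op 0.504 F [ 1.2 -1.3 -1.3]
shift [4.22 1.43 3.75] turn [-0.02  0.02  0.02]
```

View pics/t14.png

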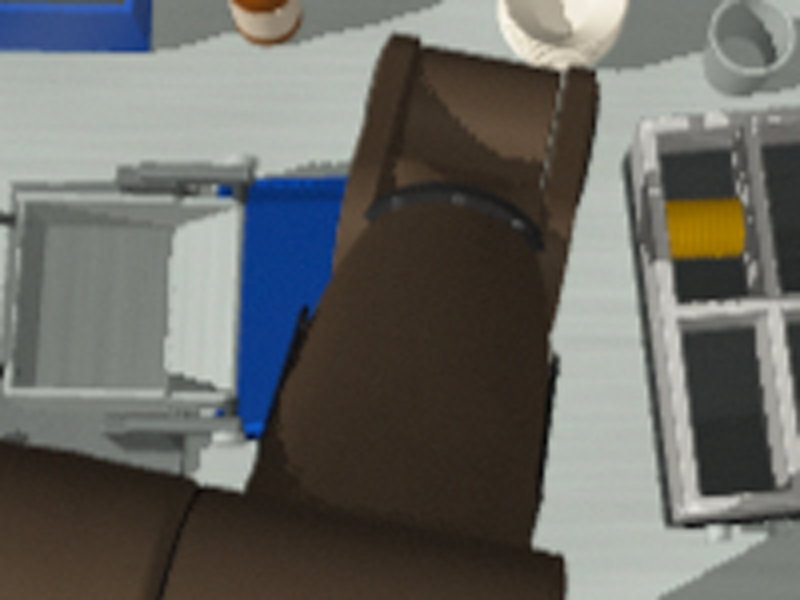

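The basket has not moved, and one cob is left in the far-left well at (705,228).

```bash
python3 -m crank '[[[2.2,0.7,0],[0,0,0],-1],[[4.22,1.43,0.5],[0,0,0],-1],[[4.22,1.43,2.5],[0,0,0],-1],[[4.22,1.43,3.75],[0,0,0],-1]]' 25; python3 -c "
from h import *
goto([.565,.078,.046],np.radians(2))
crop('side',180,120,330,270,'s14',4)"
```

```text
time: 21.78
tool_pos: [0.5656, 0.0845, 0.1088]
tcp_rot: [-0.001, 0.692, 0.721, -0.001]
contact_force: [-0.5, -0.2, -0.8]
opening: 0.506
tcp [0.5656 0.0845 0.1088] jaw yaw 2.4 q6 -0.01 t 21.775 op 0.506 F [-0.5 -0.2 -0.8]
shift [-0.26 -0.03  2.51] turn [-0.03  0.    0.07]
```

View pics/s14.png

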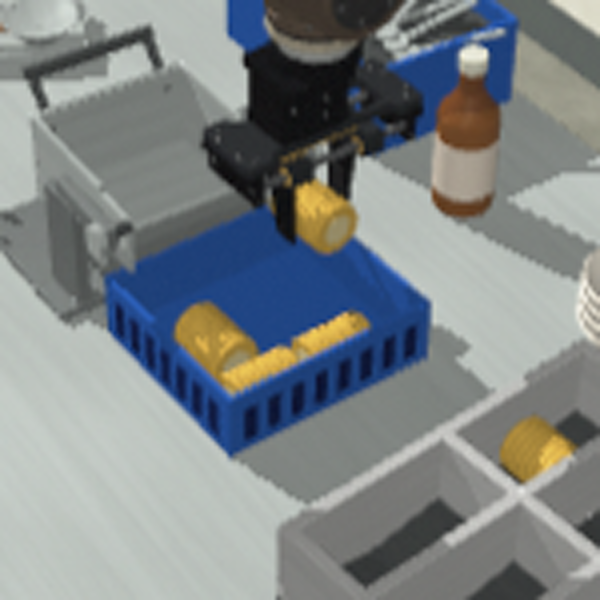

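The held cob is over the far part of the basket at (315,215). I'll lower and release it.

```bash
python3 -m crank '[[[-0.3,0,1.2],[0,0,0],-1],[[-0.3,0,2.4],[0,0,0],-1],[[-0.3,0,2.4],[0,0,0],0.2],[[-0.3,0,2.4],[0,0,0],0.2],[[-0.3,0,1],[0,0,0],0.2]]';python3 -m crank '[[[0,0,-2.4],[0,0,0],0.2],[[0,0,-4.8],[0,0,0],0.2],[[-2.4,0,-4.8],[0,0,0],0.2],[[-4.8,0,-4.8],[0,0,-0.3],0.2],[[-7.2,0,-4.8],[0,0,-0.6],0.2]]'; python3 -c "
from h import *
goto([.577,-.223,.18],np.radians(5))"
```

```text
time: 22.45
tool_pos: [0.5639, 0.0765, 0.081]
tcp_rot: [-0.003, 0.693, 0.721, -0.003]
contact_force: [-0.3, -0.5, 0.1]
opening: 0.599
time: 23.08
tool_pos: [0.5723, -0.105, 0.2036]
tcp_rot: [-0.002, 0.673, 0.74, -0.002]
contact_force: [0.4, 0.3, 0.3]
opening: 0.602
tcp [ 0.5723 -0.105   0.2036] jaw yaw 5.4 q6 -0.39 t 23.075 op 0.602 F [0.4 0.3 0.3]
shift [-4.72 -0.25  0.95] turn [-0.07  0.01  0.08]
```

```bash
python3 -m crank '[[[-2.2,-0.1,0],[0,0,0],0.25],[[-4.4,-0.25,0],[0,0,0],0.25],[[-4.72,-0.25,0.95],[0,0,0.08],0.25],[[-4.72,-0.25,0.95],[0,0,0.08],0.25]]'; python3 -c "
from h import *
goto([.577,-.223,.06],np.radians(5))
crop('side',180,120,380,310,'s15',4)"
```

```text
time: 23.58
tool_pos: [0.5764, -0.2236, 0.1804]
tcp_rot: [-0.002, 0.676, 0.737, -0.003]
contact_force: [0.0, -0.5, -0.1]
opening: 0.627
tcp [ 0.5764 -0.2236  0.1804] jaw yaw 4.9 q6 -0.56 t 23.575 op 0.627 F [ 0.  -0.5 -0.1]
shift [0.02 0.05 4.82] turn [-0.07  0.01 -0.02]
```

View pics/s15.png

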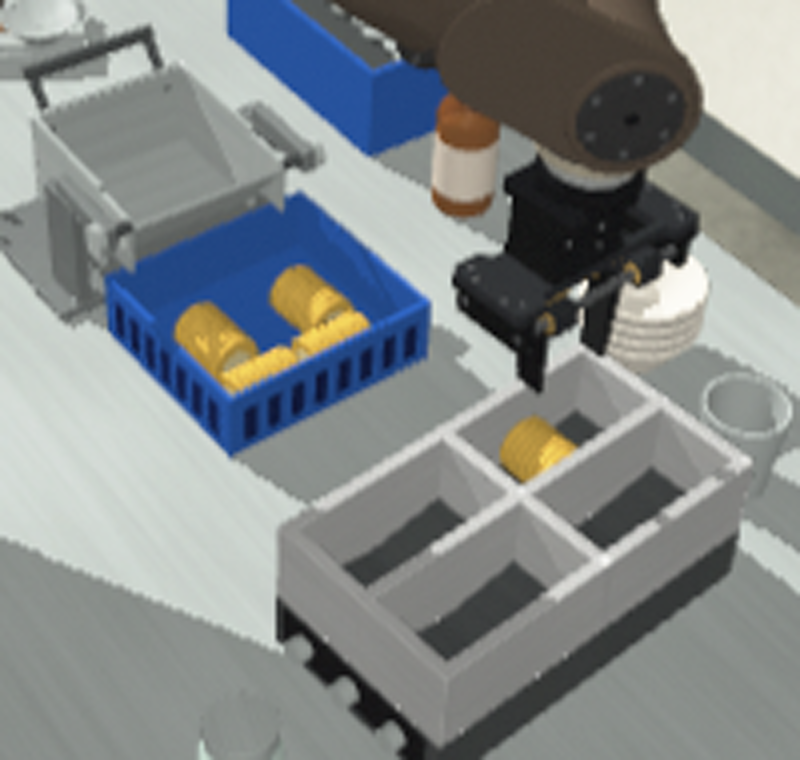

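Four cobs are in the basket, at (215,335), (310,300), (260,370) and (330,335). The last one is at (535,447) below the fingers.

```bash
python3 -m crank '[[[0,0,1.5],[0,0,0],0.25],[[0,0,3],[0,0,0],0.25],[[0,0,4],[0,0,0],0.25],[[0,0,4.5],[0,0,0],0.25],[[0,0,4.7],[0,0,0],0.25]]'; python3 -m crank '[[[0,0,0],[0,0,0],-0.3],[[0,0,0],[0,0,0],-1],[[0,0,0],[0,0,0],-1],[[0,0,0],[0,0,0],-1]]' 25; python3 -m crank '[[[0,0,-1],[0,0,0],-1],[[0,0,-2.5],[0,0,0],-1],[[0,0,-4],[0,0,0],-1],[[0,0,-5.8],[0,0,0],-1]]' 25; python3 -c "
from h import *
goto([.515,.07,.2],np.radians(2))"
```

```text
time: 24.25
tool_pos: [0.5769, -0.2227, 0.0645]
tcp_rot: [-0.001, 0.675, 0.737, -0.002]
contact_force: [0.7, 0.2, -0.1]
opening: 0.627
time: 24.75
tool_pos: [0.5775, -0.2229, 0.0656]
tcp_rot: [-0.0, 0.675, 0.737, -0.002]
contact_force: [0.4, 1.8, 6.7]
opening: 0.502
time: 25.25
tool_pos: [0.5774, -0.2224, 0.2116]
tcp_rot: [-0.001, 0.675, 0.737, -0.002]
contact_force: [0.6, 0.1, -1.6]
opening: 0.502
tcp [ 0.5774 -0.2224  0.2116] jaw yaw 5.0 q6 -0.56 t 25.25 op 0.502 F [ 0.6  0.1 -1.6]
shift [11.87 -1.46  0.44] turn [-0.04  0.02  0.6 ]
```

```bash
python3 -m crank '[[[2.4,-0.3,0],[0,0,0],-1],[[4.8,-0.6,0],[0,0,0.3],-1],[[7.2,-0.9,0],[0,0,0.6],-1],[[9.6,-1.2,0.4],[0,0,0.6],-1],[[11.8,-1.46,1.5],[0,0,0.6],-1]]' 25; python3 -c "
from h import *
goto([.515,.075,.071],np.radians(2))
crop('side',180,120,330,270,'s16',4)"
```

```text
time: 25.88
tool_pos: [0.5149, 0.07, 0.1745]
tcp_rot: [0.001, 0.695, 0.719, -0.001]
contact_force: [0.7, -0.1, -0.7]
opening: 0.498
tcp [0.5149 0.07   0.1745] jaw yaw 2.0 q6 -0.02 t 25.875 op 0.498 F [ 0.7 -0.1 -0.7]
shift [0.21 0.02 4.14] turn [-0.01  0.03  0.  ]
```

View pics/s16.png

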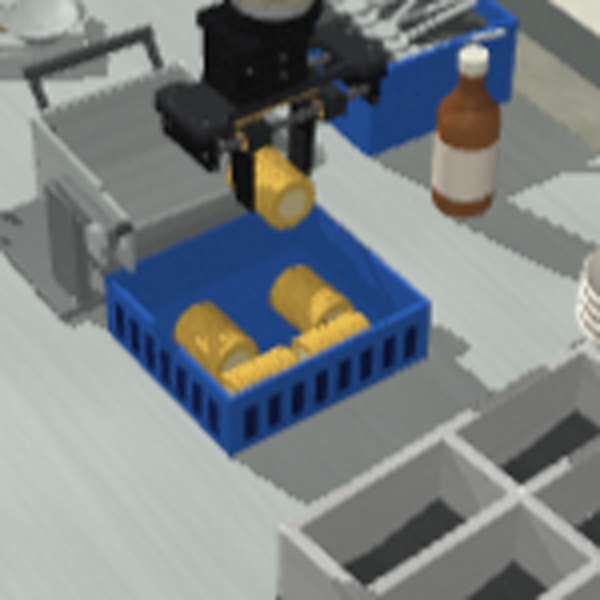

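The gap between the two placed cobs, around (265,320), lies under the held one. I'll lower it and release.

```bash
python3 -m crank '[[[0.1,0,2],[0,0,0],-1],[[0.1,0,3.5],[0,0,0],-1],[[0.1,0,4.2],[0,0,0],-1],[[0.1,0,4.2],[0,0,0],0.2],[[0.1,0,4.2],[0,0,0],0.2]]'; python3 -m crank '[[[0,0,-1],[0,0,0],0.2],[[0,0,-3.4],[0,0,0],0.2],[[0,0,-5.8],[0,0,0],0.2],[[-2.4,0,-5.8],[0,0,0],0.2],[[-4.8,0,-5.8],[0,0,0],0.2]]';python3 -m crank '[[[-2.4,0,0],[0,0,0],0.2],[[-4.8,0,0],[0,0,0],0.2],[[-7.2,0,0],[0,0,0],0.2]]'; python3 -c "
from h import *
print(r.get_obs()['time']);basket()
crop('side',180,110,380,310,'s17',3)
crop('top',110,110,380,280,'t17',2)"
```

```text
time: 26.55
tool_pos: [0.511, 0.0768, 0.0665]
tcp_rot: [-0.002, 0.694, 0.72, -0.003]
contact_force: [1.3, 0.9, 0.1]
opening: 0.591
time: 27.18
tool_pos: [0.5166, -0.044, 0.214]
tcp_rot: [-0.0, 0.693, 0.721, -0.001]
contact_force: [0.2, -0.4, 0.4]
opening: 0.603
time: 27.55
tool_pos: [0.5235, -0.2261, 0.216]
tcp_rot: [0.001, 0.693, 0.721, -0.001]
contact_force: [0.9, -0.1, 0.7]
opening: 0.601
27.55
basket rect ((0.53060382604599, 0.0769038125872612), (0.18336467444896698, 0.18930839002132416), 3.3043301105499268)
[[0.4336000084877014, 0.16609999537467957], [0.44449999928474426, -0.02290000021457672], [0.6276000142097473, -0.012299999594688416], [0.6166999936103821, 0.17669999599456787]]
```

View pics/s17.png

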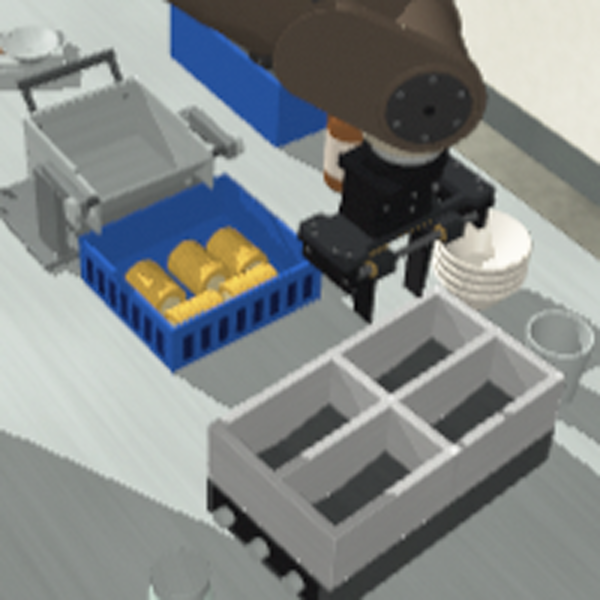

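View pics/t17.png

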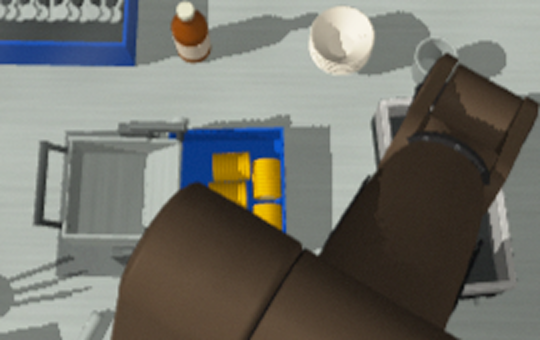

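All five cobs are in the basket, the pot is empty and upright, and all four wells are empty. I'll wait a moment, check once more, and hand in.

```bash
python3 -m crank '[[[0,0,-1],[0,0,0],0.2],[[0,0,-1],[0,0,0],0.2],[[0,0,-1],[0,0,0],0.2],[[0,0,-1],[0,0,0],0.2],[[0,0,-1],[0,0,0],0.2]]'
python3 - <<'E'
from h import *
g=lambda x,y,z:ray("side",x/3+180,y/3+110,z).round(4)
f=r.grab_frame("side").astype(int)
m=((f[...,0]>110)&(f[...,0]-f[...,2]>80)&(f[...,1]>60)).astype(np.uint8)
n,l,s,c=cv2.connectedComponentsWithStats(m)
for i in range(1,n):
    if s[i,4]>25 and s[i,1]>150:print("yellow",s[i],c[i].round(0),ray("side",*c[i],.04).round(3))
print("bar",g(22,85,.155),g(113,55,.155))
crop("side",180,110,380,310,"s18",3)
E
```

```text
time: 28.32
tool_pos: [0.5233, -0.226, 0.2399]
tcp_rot: [0.0, 0.694, 0.72, -0.001]
contact_force: [-0.1, -0.7, -0.3]
opening: 0.603
yellow [222 187  50  31 732] [247. 201.] [0.508 0.06  0.04 ]
bar [0.4431 0.3536 0.155 ] [0.5681 0.3498 0.155 ]
```

View pics/s18.png

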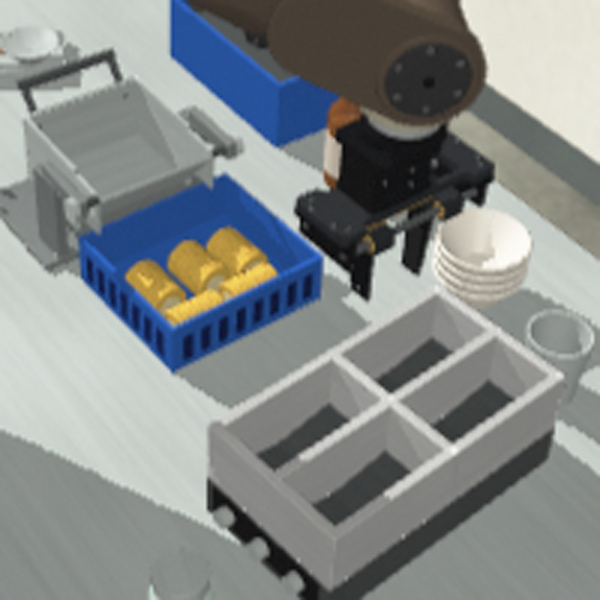

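Nothing has changed: five cobs at rest in the flat basket around (200,275), the pot bar at its original pixels, the wells empty and the gripper touching nothing.

```bash
python3 -c "
from cell import r
print(r.hand_in())"
```

```text
the job is handed in; nothing more can be done
None
```

The corn station is cleared and I've handed the job in at about 28 s; no verdict was reported. All five pieces of corn present, two from the pot and three from the wells, are in the blue basket.

- **What I did:** I slid the basket about 40 mm in under the lip. I tipped the pot by its bar to about 1.8 rad, estimated from the arm's position, and both pieces fell into the basket. I then set the pot back against its upright stop and moved the three well pieces across one at a time.
- **Last checks:** The final side view shows all five pieces in the basket, which looks flat. The pot and all four wells are empty, and the pot's bar is back where it was in the first picture. The bystanders that view shows (bottle, bowls, mug, jar) look unmoved, and the gripper is clear of everything.
- **Not checked:** I judged the rest by eye and did not measure the basket's tilt or each piece's position. I also did not look closely at the spoon at the end, though no move went near it.
- **What went less smoothly:** The grip slackened once while I was bringing the pot back. I paused, let it close, and carried on. Going down to the second well piece, the force reading rose to about 50 N for a moment. It was probably the fingertips on the well floor, but I could not rule out the gripper's body on the rim, which has a 40 N limit. I stayed higher for the last piece.

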